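# Seat a brass stick in the filing jig and flip the toggle clamp home

## Task

Clamp the brass stick in the blue filing jig. First slide the stick gently along its channel, away from you, until it is fully home against the stop under the clamp head; then push the red-knobbed toggle lever over to the far side, keep it pressed moderately (5 to 10 N) against its rubber stop for about a second to bed the clamp, and let go. Never push hard, and leave the bottle, the cup and the cutters beside the jig where they are.

Things in the scene. Friction and masses are not known exactly. Their poses are not given: they have to be found in the camera images.
- jig: Blue filing jig, fixed. Dark base plate 170x74x12 mm, x -100 to +70. Origin on the worktop, x axis along the channel away from the robot (yaw within 0.3 rad), z up. In its frame, mm: hinge of the lever x 45, z 50 (axis y), hinge cheeks' top z 58; bracket behind it x 71-79, top z 86; rubber tip of the stop screw, top z 80; clamp head x -40 to 20, z 38-48, plunger at x -32 up to z 72.
- stop_face (a point): Stop at the far end of the channel: flat face that looks towards the robot, at x -20, y 0 mm in the jig's frame. Channel floor z 18 mm, from x -100 mm to the stop; cheeks 12 mm apart, top z 25 mm, from x -60 mm to the stop. The point lies 4 mm above the channel floor.
- brass_stick: Loose brass stick, 9 wide x 48 long x 8 mm tall, lying in the channel 10 to 28 mm short of the stop. Origin: centre of its underside; its own y axis runs along its length. Home, its origin is at jig x -44, z 18 mm and its near end stands 8 mm out of the cheeks, towards the robot. It slides with under 1 N; 4 to 8 N seats it; over 18 N is too much.
- toggle_lever: Lever: 8 mm steel rod, origin on the hinge. Open it leans 0.62 rad from upright towards the robot, its axes being the jig's; it turns about y. Over-centre spring: 6-11 N at the knob starts it, falling to 0 upright; then it snaps over, ahead of the finger. Pressing it on its stop with 5-10 N for 1 s (at least 0.5 s of 4-12 N) beds the clamp; over 25 N at any time is too much.
- lever_knob (a point): Centre of the lever's red ball knob, 19 mm across, 75 mm from the hinge. In the jig's frame, mm: open x 1, z 111; upright x 45, z 125; flipped x 74-93, z 107-119. The lever ends 0.4 to 0.7 rad beyond upright on the rubber tip of a stop screw, set differently each time and not measured: feel for it.
- dropper_bottle: brown dropper bottle with a black top, 34 mm across, 102 mm tall, standing to the left of the jig. Origin: centre of its underside. Leave it alone.
- flux_cup: small dark round cup, 28 mm across, 17 mm tall, standing to the right of the jig. Origin: centre of its underside. Leave it alone.
- blue_cutters: flush cutters with blue handles, 56 x 122 x 10 mm, lying to the left of the jig. Origin: centre of the underside. Leave them alone.

How it is judged:
On the way, in this order (a step that is already met when the one before it is completed fails the run):
1. the stick is home against the stop (within 1.6 mm) while the lever is still open (x of brass_stick in the frame of jig above -0.0457 m and x of lever_knob in the frame of jig below 0.015 m), for 0.2 s.
2. the lever, over on the far side, is pressed against its rubber stop by the fingers with 4 to 12 N for half a second (x of lever_knob in the frame of jig above 0.065 m and contact force between the fingers and toggle_lever between 4 and 12 N), for 0.5 s.
At the end, for the whole second after the job is handed in: The lever rests on the far side (knob at least 20 mm beyond the hinge), and the stick lies at rest in the channel, home within 1.6 mm of the stop (x of lever_knob in the frame of jig above 0.065 m and x of brass_stick in the frame of jig between -0.0457 and -0.0425 m and y of brass_stick in the frame of jig between -0.003 and 0.003 m and z of brass_stick in the frame of jig below 0.0205 m and linear speed of brass_stick below 0.01 m/s); the robot touches nothing.
It fails at once if the stick is pushed with more than 18 N (contact force between the fingers and brass_stick above 18 N).
It fails at once if the lever is pushed with more than 25 N (contact force between the fingers and toggle_lever above 25 N).
It fails at once if the bottle, the cup or the cutters are moved by more than 15 mm (distance of any of dropper_bottle, flux_cup, blue_cutters from where it was at the start of the episode above 0.015 m).
It fails at once if the bottle is tipped over (angle between dropper_bottle's own z axis and vertical above 0.4 rad).
It also fails if it takes over 54 s, if anything falls off the work surface, if the arm or the gripper's body presses on something with over 40 N, if the wrist force passes 120 N, or if a joint passes its speed limit or range.

## Robot

A 7-joint arm with a two-finger parallel gripper is mounted at the origin on a cart in front of the work surface, level with it; the furniture and walls round the work are solid. World frame = base frame: x ahead of the robot, y to its left, z up, the work surface at z = 0. Lengths are in m, angles in rad, forces in N, time in s.
With the tool pointing down it reaches from about 0.425 to 0.925 m from the base axis. Payload 6.8 kg.
Tool frame: the origin (TCP) lies at the very end of the fingers, on their centre line; the grasp point (between the pads) lies 19 mm behind it (r.tcp_to_grasp is the distance from the TCP to the grasp point, in m); z points along the fingers, y is the line along which they close (so a half turn about z gives the same grasp; the last joint's range is limited). The gripper opens to 85 mm and grips with 20 to 120 N. Pads are 22 mm wide; open, the fingers measure 114 mm over their backs; the gripper's body (76 mm by 85 mm) begins 54 mm behind the grasp point. The pads swing forward as they close: fully open they stand 13 mm farther back than shut.
Start: joints at [1.188, 0.477, 0.022, 1.555, -0.011, 1.109, -0.083], TCP at [0.183, -0.65, 0.231] pointing down, gripper open.
Joint ranges: [-2.96, 2.96], [-0.34, 2.1], [-1.41, 1.46], [0.24, 2.44], [-1.37, 4.51], [0.17, 1.92], [-2.96, 2.96]. Speed limits (rad/s): [2.39, 2.39, 3.14, 3.14, 3.14, 3.14, 3.14].

## Interface

Orientations are given as a rotation vector (axis times angle).
In Python, from bench import r gives the robot as it stands.
- The arm moves only by the tool step_arm, never from a script. Its argument "moves" is a list of rows, each a list of 7 numbers: the shift along the tool's x, y, z in mm, then the turn, a rotation vector about the tool's x, y, z in rad, then the finger opening in mm, from 0 to 85.4. A call has 1 to 8 rows; each row is the pose to reach, as a shift and turn from the pose commanded when the call began, along the tool's axes at that moment; what a row does not reach only later rows make up. A row lasts 1/10 s, in which the tool goes at most 50 mm and 8.59 degrees, less where a joint would pass 70% of its speed; a pose out of reach is approached as far as the arm can. A call with a gripper value outside its range is refused whole. The fingers move at their own pace and stop on an object; "grip_force" is the grip in N (left out, the last holds). Time passes only in rows, so rows that repeat a pose let the fingers close. It gives the time, the measured TCP pose, the force, the opening and the grip force at its end, in the units of the state.
- r.get_obs(): the state, without advancing time (a new reading comes with each control period).
- r.grab_frame(name): name is "scene" or "top"; returns a dict with "image" (420x560x3 uint8, red, green, blue), "depth" (420x560 float32, m along the optical axis (not along the pixel's ray), 0 where there is no reading), "mtx" (3x3 intrinsics, pixels), "k1" (the pictures are not rectified: a ray, as slopes to the right and down, at radius r is drawn at 1 + k1 r^2 times it, then the intrinsics apply), "rvec" (rotation vector, rad) and "tvec" (3), from world to camera coordinates, as OpenCV has them. Camera axes: x right, y down, z forward; pixel columns grow to the right and rows downward; lengths in m; the calibration is good to about 2 mm. A picture is of the moment at which its call begins.
- r.hand_in(): hands the job in; it is judged then, once.
The state is a dict: "clock": time; "joints": joint angles; "qvel": joint speeds; "tau": joint torques, N m; "tcp_pos": TCP position; "orientation": TCP orientation; "contact_force": force on the tool from outside, world axes, zero at the start; "moment": the same for the moment, N m; "grip_width": finger opening in m; "gripper_force": force on a finger pad.
Only numpy, scipy, OpenCV 4.12 (cv2) and the standard library are available. Lean on these libraries where they do the work, as an engineer would, in place of code of your own. Each camera call takes 0.05 s, during which the arm holds its last target. There are 200 camera calls.

## Working session

There is one attempt and no reset: what is moved stays moved. The work goes in short steps, Python scripts to look and compute and a tool call to move; the robot and the scene stay as the last step left them, time stands still between calls to the robot, and variables do not carry over. Pictures are saved under pics/ and viewed, at most 10 in all, crops included, and the job is handed in when it is done.

Besides the shell and the picture viewer there is one more tool, called after "Emit:" as name(argument=value, ...), one argument or row to a line, values as JSON. step_arm: Moves the arm, as the interface text tells. Its arguments: {"type":"object","properties":{"moves":{"type":"array","items":{"type":"array","items":{"type":"number"}}},"grip_force":{"type":"number"}},"required":["moves"]}

```bash
ls; mkdir -p pics; cat > h.py <<'E'
import numpy as np, cv2
from bench import r
def shot(n,save=None):
    f=r.grab_frame(n)
    if save: cv2.imwrite(f'pics/{save}.png',f['image'][:,:,::-1])
    return f
def rays(f,uv):
    K=np.array(f['mtx']);uv=np.atleast_2d(uv).astype(float)
    d=np.c_[(uv[:,0]-K[0,2])/K[0,0],(uv[:,1]-K[1,2])/K[1,1]]
    s=d.copy()
    for _ in range(20): s=d/(1+f['k1']*(s**2).sum(1,keepdims=True))
    R=cv2.Rodrigues(np.array(f['rvec'],float))[0]
    o=-R.T@np.array(f['tvec'],float).ravel()
    return o,np.c_[s,np.ones(len(s))]@R
def onplane(f,uv,z):
    o,d=rays(f,uv); return o+d*((z-o[2])/d[:,2])[:,None]
def atdepth(f,uv):
    o,d=rays(f,uv); uv=np.atleast_2d(uv).astype(int)
    return o+d*f['depth'][uv[:,1],uv[:,0]][:,None]
E
python3 - <<'E'
from h import *
for n in('scene','top'):
    f=shot(n,n+'0'); np.savez(n+'0',**f); print(n,rays(f,[[280,210]]),f['k1'],f['mtx'])
o=r.get_obs();print(o['clock'],o['tcp_pos'],o['orientation'],o['contact_force'],o['grip_width'])
E
```

```text
pics
scene (array([-0.01754598, -0.60103677,  0.56620764]), array([[ 0.67330956,  0.46039793, -0.57860679]])) -0.034262737324921626 [[525.75690099   0.         276.07046979]
 [  0.         525.75690099 206.59334911]
 [  0.           0.           1.        ]]
top (array([ 0.46409835, -0.24294008,  0.92755312]), array([[ 0.09209586,  0.0336951 , -0.99535324]])) -0.19789504869491925 [[537.42059605   0.         289.95788558]
 [  0.         537.42059605 209.29714292]
 [  0.           0.           1.        ]]
0.1 [ 0.18301653 -0.64917408  0.23041746] [-3.11039387e+00 -4.30132738e-01  5.14411426e-04] [ 0.73220686 -0.40797858 -1.07607912] 0.08532527019096345
```

View pics/scene0.png

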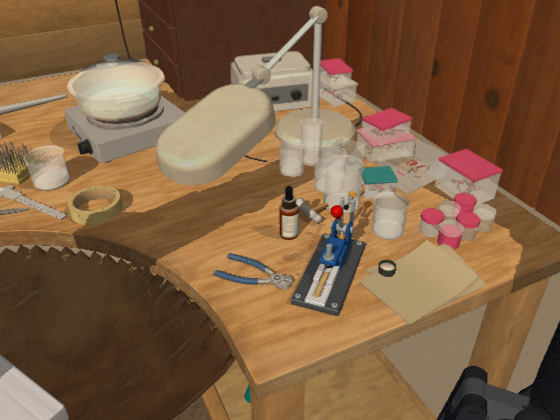

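View pics/top0.png

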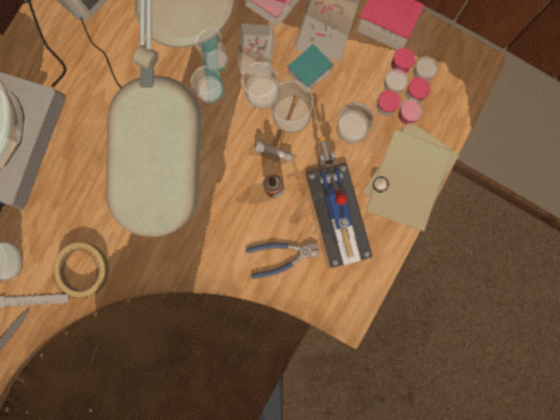

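The scene view shows the jig near (330,270) with the red knob at (337,212). In the top view the base plate runs from (306,167) to (371,258), the knob is at (341,199) and the stick near (347,240). The bottle at (274,185), the cutters at (285,257) and the cup at (380,184) stand beside it.

```bash
python3 - <<'E'
from h import *
t=dict(np.load('top0.npz'));s=dict(np.load('scene0.npz'))
a=cv2.resize(t['image'][145:280,290:390],None,fx=4,fy=4,interpolation=cv2.INTER_CUBIC)
b=cv2.resize(s['image'][195:315,285:385],None,fx=4,fy=4,interpolation=cv2.INTER_CUBIC)
b=cv2.copyMakeBorder(b,0,60,0,0,cv2.BORDER_CONSTANT)
cv2.imwrite('pics/crop.png',np.hstack([a,b])[:,:,::-1])
# knob by triangulation
L=[]
for f in(t,s):
    h=cv2.cvtColor(f['image'],cv2.COLOR_RGB2HSV)
    m=((h[...,0]<6)|(h[...,0]>174))&(h[...,1]>190)&(h[...,2]>110)
    n,lab,st,c=cv2.connectedComponentsWithStats(m.astype(np.uint8))
    for i in range(1,n):
        if st[i,4]>30 and 280<c[i][0]<400 and 150<c[i][1]<300: print(st[i],c[i]); L.append(rays(f,c[i]))
(o1,d1),(o2,d2)=L[:2];d1=d1[0];d2=d2[0]
k=np.linalg.lstsq(np.c_[d1,-d2],o2-o1,rcond=None)[0];p,q=o1+k[0]*d1,o2+k[1]*d2
print('knob',p,q)
# dark plate from top
h=cv2.cvtColor(t['image'],cv2.COLOR_RGB2HSV)
roi=np.zeros(h.shape[:2],np.uint8);roi[152:275,300:378]=1
m=((h[...,2]<105)&(h[...,1]<110)).astype(np.uint8)*roi
m=cv2.morphologyEx(m,cv2.MORPH_CLOSE,np.ones((9,9)))
n,lab,st,c=cv2.connectedComponentsWithStats(m);i=1+st[1:,4].argmax();print(st[i])
cn=max(cv2.findContours((lab==i).astype(np.uint8),0,2)[0],key=cv2.contourArea)
w=onplane(t,cn[:,0,:],0.012)
R=cv2.minAreaRect((w[:,:2]*1000).astype(np.float32));print(R,cv2.boxPoints(R))
for nm,uv in dict(bottle=(274,185),cup=(380,184),cutL=(250,247),cutR=(317,250)).items(): print(nm,atdepth(t,[uv]))
E
```

```text
[337 195   9   9  61] [341.01639344 198.98360656]
[331 206  12  11 108] [336.23148148 210.88888889]
knob [ 0.55455981 -0.30887156  0.11140762] [ 0.55557211 -0.31048847  0.11165044]
[ 307  156   65  111 3329]
((548.3524169921875, -309.48284912109375), (185.03909301757812, 72.29125213623047), 13.548689842224121) [[ 449.9397  -296.01782]
 [ 466.8755  -366.2973 ]
 [ 646.76514 -322.94788]
 [ 629.82935 -252.6684 ]]
bottle [[ 0.58301159 -0.2052903   0.07773476]]
cup [[ 0.58982252 -0.38469011  0.0147238 ]]
cutL [[ 0.48666918 -0.15902547  0.00564932]]
cutR [[ 0.47936347 -0.2739991   0.00146764]]
```

View pics/crop.png

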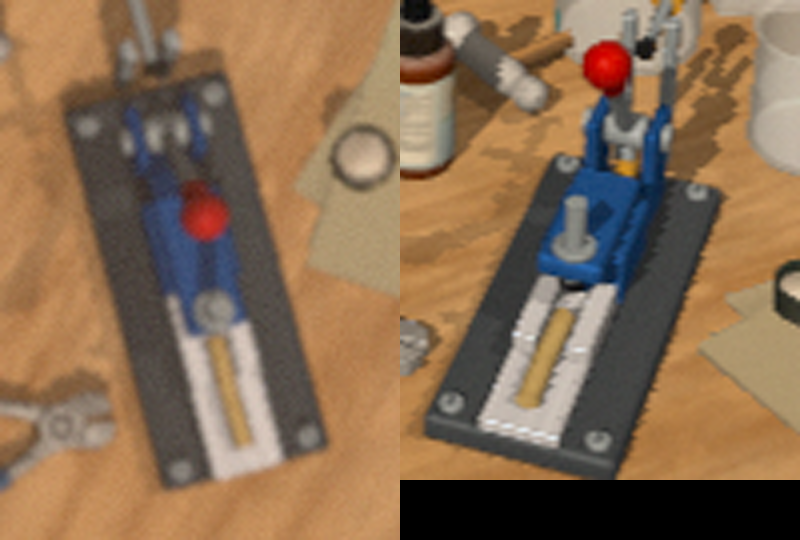

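The crop shows the jig clearly. In full-frame top pixels the plate corners are about (331.8,267), (371.8,256.3), (306.8,173.8) and (346.3,163.8). The stick's near end is at about (350.5,256).

```bash
python3 - <<'E'
from h import *
from scipy.spatial.transform import Rotation as Ro
t=dict(np.load('top0.npz'));s=dict(np.load('scene0.npz'))
c=onplane(t,[[331.75,267],[371.75,256.25],[306.75,173.75],[346.25,163.75]],.012)[:,:2]
n=(c[0]+c[1])/2;f=(c[2]+c[3])/2;v=f-n;print('len,wid',np.linalg.norm(v),np.linalg.norm(c[0]-c[1]),np.linalg.norm(c[2]-c[3]))
w=(c[0]-c[1]+c[2]-c[3])
print('yaw',np.arctan2(v[1],v[0]),np.arctan2(-w[0],w[1]))
# scene near corners of plate top and stick's near end
sc=onplane(s,[[285+28/4,195+418/4],[285+213/4,195+462/4]],.012)[:,:2];print('scene near',sc,'top near',c[:2])
yaw=np.arctan2(v[1],v[0]);u=v/np.linalg.norm(v)
O=(n+.1*u+f-.07*u)/2;print('O',O,'knob->',O+.001*u)
e=np.array([onplane(t,[[350.5,256]],.026)[0,:2],onplane(s,[[285+127/4,195+402/4]],.026)[0,:2]])
l=np.array([-u[1],u[0]]);print('stick near end jig',(e-O)@np.c_[u,l])
o=r.get_obs();R=Ro.from_rotvec(o['orientation']).as_matrix();print(R)
goal=np.r_[O-.125*u,.12];print('goal',goal,'tool mm',R.T@(goal-o['tcp_pos'])*1000,'tool x yaw',np.arctan2(R[1,0],R[0,0]))
E
```

```text
len,wid 0.16514857566742144 0.07069808875701102 0.07054393540599233
yaw 0.2380172265857172 0.23389640200167414
scene near [[ 0.44881434 -0.30194095]
 [ 0.46704398 -0.36910358]] top near [[ 0.44978778 -0.29805647]
 [ 0.46641955 -0.3667704 ]]
O [ 0.55292708 -0.30940774] knob-> [ 0.55389888 -0.30917196]
stick near end jig [[-0.08749922  0.00096248]
 [-0.0928383  -0.00364714]]
[[ 9.62470083e-01  2.71387258e-01 -5.43506646e-04]
 [ 2.71387782e-01 -9.62468859e-01  1.53835669e-03]
 [-1.05617817e-04 -1.62812336e-03 -9.99998669e-01]]
goal [ 0.43145116 -0.33887977  0.12      ] tool mm [ 323.33264296 -231.04684909  110.759635  ] tool x yaw 0.2748346366256796
```

Emit:
step_arm(
  moves=[
    [40, -29, 0, 0, 0, 0.01, 0],
    [81, -58, 0, 0, 0, 0.02, 0],
    [122, -87, 0, 0, 0, 0.03, 0],
    [162, -115, 0, 0, 0, 0.038, 0],
    [203, -144, 0, 0, 0, 0.038, 0],
    [243, -173, 0, 0, 0, 0.038, 0],
    [284, -202, 0, 0, 0, 0.038, 0],
    [324, -231, 0, 0, 0, 0.038, 0],
  ],
  grip_force=60,
)

```text
clock: 0.9
tcp_pos: [0.4331, -0.3376, 0.2312]
orientation: [-3.12, -0.371, 0.0]
contact_force: [0.9, -1.0, -0.5]
grip_width: -0.0
gripper_force: 0.0
```

Emit:
step_arm(
  moves=[
    [0, 0, 0, 0, 0, 0, 0],
    [0, 0, 0, 0, 0, 0, 0],
    [0, 0, 0, 0, 0, 0, 0],
  ],
)

```text
clock: 1.2
tcp_pos: [0.4313, -0.3404, 0.231]
orientation: [3.12, 0.369, -0.002]
contact_force: [-0.6, 0.2, 0.5]
grip_width: -0.0
gripper_force: 0.0
```

Emit:
step_arm(
  moves=[
    [0, 0, 45, 0, 0, 0, 0],
    [0, 0, 90, 0, 0, 0, 0],
    [0, 0, 135, 0, 0, 0, 0],
    [0, 0, 175, 0, 0, 0, 0],
    [0, 0, 200, 0, 0, 0, 0],
    [0, 0, 209, 0, 0, 0, 0],
    [0, 0, 209, 0, 0, 0, 0],
    [0, 0, 209, 0, 0, 0, 0],
  ],
)

```text
clock: 2.0
tcp_pos: [0.4327, -0.3407, 0.0234]
orientation: [3.118, 0.369, 0.002]
contact_force: [0.3, 0.4, 0.5]
grip_width: -0.0001
gripper_force: 0.0
```

```bash
python3 - <<'E'
from h import *
s=shot('scene');np.savez('s1',**s);t=shot('top');np.savez('t1',**t)
b=cv2.resize(s['image'][190:325,255:385],None,fx=4,fy=4,interpolation=cv2.INTER_CUBIC)
cv2.imwrite('pics/crop1.png',b[:,:,::-1])
o=r.get_obs();print(o['tcp_pos'],o['contact_force'])
E
```

```text
[ 0.43324314 -0.34051366  0.02395375] [-0.41051659  1.35263607 -0.0326981 ]
```

View pics/crop1.png

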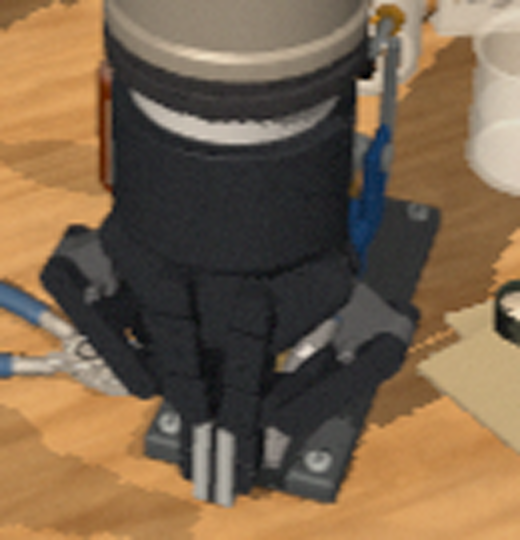

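The fingers stand just before the channel's near end, with tips around (213,495) in the crop, in line with the white channel. I'll advance gently.

Emit:
step_arm(
  moves=[
    [5, -1, 1, 0, 0, 0, 0],
    [10, -1, 1, 0, 0, 0, 0],
    [14, -1, 1, 0, 0, 0, 0],
    [17, -1, 1, 0, 0, 0, 0],
    [20, -1, 1, 0, 0, 0, 0],
    [23, -1, 1, 0, 0, 0, 0],
    [26, -1, 1, 0, 0, 0, 0],
    [29, -1, 1, 0, 0, 0, 0],
  ],
)

```text
clock: 2.9
tcp_pos: [0.4603, -0.3316, 0.0212]
orientation: [-3.12, -0.371, 0.001]
contact_force: [0.5, 0.7, -0.8]
grip_width: -0.0002
gripper_force: 0.2
```

Emit:
step_arm(
  moves=[
    [2, 0, 0, 0, 0, 0, 0],
    [4, 0, 0, 0, 0, 0, 0],
    [6, 0, 0, 0, 0, 0, 0],
    [8, 0, 0, 0, 0, 0, 0],
    [9, 0, 0, 0, 0, 0, 0],
    [10, 0, 0, 0, 0, 0, 0],
    [10, 0, 0, 0, 0, 0, 0],
  ],
)

```text
clock: 3.6
tcp_pos: [0.4702, -0.3293, 0.0213]
orientation: [3.12, 0.371, 0.0]
contact_force: [0.4, -0.1, 1.3]
grip_width: -0.0
gripper_force: 0.0
```

Emit:
step_arm(
  moves=[
    [0.5, 0, 0, 0, 0, 0, 0],
    [1, 0, 0, 0, 0, 0, 0],
    [1, 0, 0, 0, 0, 0, 0],
  ],
)

```text
clock: 3.9
tcp_pos: [0.471, -0.3291, 0.0213]
orientation: [3.12, 0.371, 0.0]
contact_force: [-0.2, -0.1, -0.4]
grip_width: 0.0
gripper_force: 0.1
```

Emit:
step_arm(
  moves=[
    [0.7, 0, 0, 0, 0, 0, 0],
    [1.4, 0, 0, 0, 0, 0, 0],
    [2, 0, 0, 0, 0, 0, 0],
    [2.5, 0, 0, 0, 0, 0, 0],
    [3, 0, 0, 0, 0, 0, 0],
    [3, 0, 0, 0, 0, 0, 0],
  ],
)

```text
clock: 4.5
tcp_pos: [0.474, -0.3283, 0.0213]
orientation: [3.12, 0.371, 0.0]
contact_force: [-0.9, -0.1, -0.3]
grip_width: 0.0002
gripper_force: 0.0
```

Emit:
step_arm(
  moves=[
    [0.5, 0, 0, 0, 0, 0, 0],
    [1, 0, 0, 0, 0, 0, 0],
    [1, 0, 0, 0, 0, 0, 0],
  ],
)

```text
clock: 4.8
tcp_pos: [0.475, -0.3281, 0.0213]
orientation: [3.12, 0.371, 0.0]
contact_force: [-0.0, 0.1, 0.8]
grip_width: -0.0003
gripper_force: 0.0
```

Emit:
step_arm(
  moves=[
    [0.5, 0, 0, 0, 0, 0, 0],
    [0.5, 0, 0, 0, 0, 0, 0],
  ],
)

```text
clock: 5.0
tcp_pos: [0.4754, -0.328, 0.0213]
orientation: [3.12, 0.371, 0.0]
contact_force: [0.4, 0.1, -0.6]
grip_width: -0.0001
gripper_force: 0.1
```

Emit:
step_arm(
  moves=[
    [0.4, 0, 0, 0, 0, 0, 0],
    [0.4, 0, 0, 0, 0, 0, 0],
  ],
)

```text
clock: 5.2
tcp_pos: [0.4758, -0.3279, 0.0213]
orientation: [3.12, 0.371, 0.0]
contact_force: [0.4, 0.8, -0.6]
grip_width: 0.0001
gripper_force: 0.1
```

Emit:
step_arm(
  moves=[
    [0.4, 0, 0, 0, 0, 0, 0],
    [0.4, 0, 0, 0, 0, 0, 0],
  ],
)

```text
clock: 5.4
tcp_pos: [0.4762, -0.3278, 0.0213]
orientation: [3.12, 0.371, 0.0]
contact_force: [0.6, 0.5, -0.3]
grip_width: -0.0
gripper_force: 0.1
```

Emit:
step_arm(
  moves=[
    [0.4, 0, 0, 0, 0, 0, 0],
    [0.4, 0, 0, 0, 0, 0, 0],
  ],
)

```text
clock: 5.6
tcp_pos: [0.4766, -0.3277, 0.0213]
orientation: [3.12, 0.371, 0.0]
contact_force: [-0.5, 0.3, 0.1]
grip_width: 0.0
gripper_force: 0.1
```

Emit:
step_arm(
  moves=[
    [0.4, 0, 0, 0, 0, 0, 0],
    [0.4, 0, 0, 0, 0, 0, 0],
  ],
)

```text
clock: 5.8
tcp_pos: [0.4769, -0.3277, 0.0213]
orientation: [3.12, 0.371, -0.0]
contact_force: [-0.4, -0.1, 0.5]
grip_width: 0.0001
gripper_force: 0.3
```

Emit:
step_arm(
  moves=[
    [0.4, 0, 0, 0, 0, 0, 0],
    [0.4, 0, 0, 0, 0, 0, 0],
  ],
)

```text
clock: 6.0
tcp_pos: [0.4769, -0.3276, 0.0212]
orientation: [-3.119, -0.371, 0.001]
contact_force: [-2.4, 0.5, 1.8]
grip_width: 0.0002
gripper_force: 0.9
```

Emit:
step_arm(
  moves=[
    [0.4, 0, 0, 0, 0, 0, 0],
    [0.4, 0, 0, 0, 0, 0, 0],
  ],
)

```text
clock: 6.2
tcp_pos: [0.477, -0.3277, 0.0212]
orientation: [-3.12, -0.37, 0.002]
contact_force: [-3.5, -0.5, 2.3]
grip_width: -0.0001
gripper_force: 1.7
```

```bash
python3 - <<'E'
from h import *
s=shot('scene');t=shot('top');
b=cv2.resize(s['image'][220:320,285:385],None,fx=4,fy=4,interpolation=cv2.INTER_CUBIC)
a=cv2.resize(t['image'][170:270,290:390],None,fx=4,fy=4,interpolation=cv2.INTER_CUBIC)
cv2.imwrite('pics/crop2.png',np.hstack([a,b])[:,:,::-1])
o=r.get_obs();print(o['tcp_pos'],o['contact_force'])
E
```

```text
[ 0.47701105 -0.3276381   0.02119952] [-4.0919494  -1.05831857  2.48517123]
```

View pics/crop2.png

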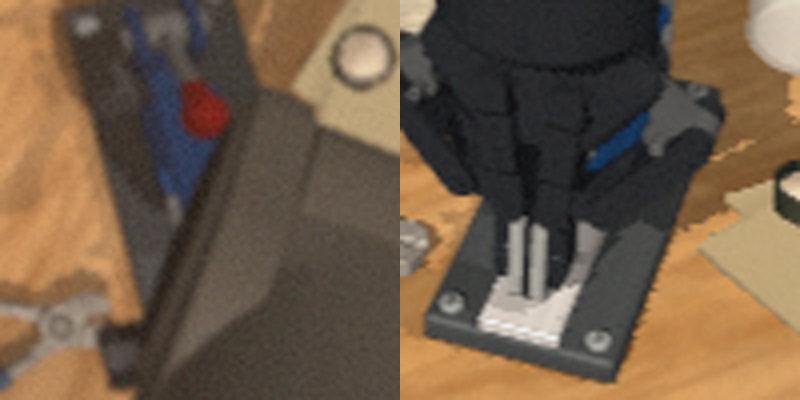

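The fingers stand in the channel with tips near (533,298) in the right half of the crop. The finger face is at jig x -68 mm with 4 N of contact, which matches home. I'll press slightly more to seat it.

Emit:
step_arm(
  moves=[
    [0.4, 0, 0, 0, 0, 0, 0],
    [0.4, 0, 0, 0, 0, 0, 0],
    [0.4, 0, 0, 0, 0, 0, 0],
    [0.4, 0, 0, 0, 0, 0, 0],
  ],
)

```text
clock: 6.7
tcp_pos: [0.4771, -0.3276, 0.0212]
orientation: [-3.119, -0.37, 0.003]
contact_force: [-5.3, -1.1, 3.7]
grip_width: 0.0003
gripper_force: 2.6
```

Emit:
step_arm(
  moves=[
    [-5, 0, 0, 0, 0, 0, 0],
    [-20, 0, 0, 0, 0, 0, 0],
    [-25, 0, -10, 0, 0, 0, 0],
    [-25, 0, -40, 0, 0, 0, 0],
    [-25, 0, -70, 0, 0, 0, 0],
    [-25, 0, -84, 0, 0, 0, 0],
    [-25, 0, -84, 0, 0, 0, 0],
    [-25, 0, -84, 0, 0, 0, 0],
  ],
)

```text
clock: 7.5
tcp_pos: [0.4534, -0.3331, 0.105]
orientation: [-3.12, -0.371, 0.0]
contact_force: [-0.5, 0.3, -0.4]
grip_width: -0.0002
gripper_force: 0.0
```

```bash
python3 - <<'E'
from h import *
s=shot('scene');t=shot('top');
b=cv2.resize(s['image'][200:320,285:385],None,fx=4,fy=4,interpolation=cv2.INTER_CUBIC)
a=cv2.resize(t['image'][160:280,290:390],None,fx=4,fy=4,interpolation=cv2.INTER_CUBIC)
cv2.imwrite('pics/crop3.png',np.hstack([a,b])[:,:,::-1])
o=r.get_obs();p=o['tcp_pos']-[.554,-.310,0];print(o['tcp_pos'],o['contact_force'],'jig',p[0]*.972+p[1]*.234,-p[0]*.234+p[1]*.972)
E
```

```text
[ 0.45287377 -0.33267229  0.10394586] [-0.0231412   0.46189344 -0.55761079] jig -0.10360001149721275 0.0016260718984771987
```

View pics/crop3.png

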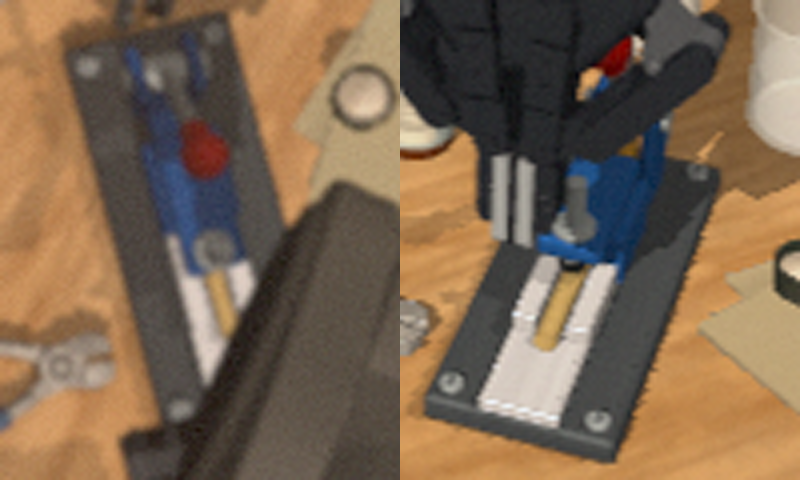

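The stick now stands home, its near end about 8 mm out of the cheeks at (545,345) in the crop. The lever is still open with the knob at (205,150). Next is the lever.

Emit:
step_arm(
  moves=[
    [20, 1, 0, 0, 0, 0, 0],
    [45, 1, 0, 0, 0, 0, 0],
    [60, 1, 0, 0, 0, 0, 0],
    [70, 1, 0, 0, 0, 0, 0],
    [76, 1, 0, 0, 0, 0, 0],
    [78, 1, 0, 0, 0, 0, 0],
    [78, 1, 0, 0, 0, 0, 0],
  ],
)

```text
clock: 8.3
tcp_pos: [0.5293, -0.3161, 0.1051]
orientation: [-3.12, -0.371, 0.001]
contact_force: [-0.3, -0.8, 0.6]
grip_width: 0.0002
gripper_force: 0.0
```

Emit:
step_arm(
  moves=[
    [1, 0, 0, 0, 0, 0, 0],
    [2, 0, 0, 0, 0, 0, 0],
    [3, 0, 0, 0, 0, 0, 0],
    [4, 0, 0, 0, 0, 0, 0],
    [5, 0, 0, 0, 0, 0, 0],
    [5, 0, 0, 0, 0, 0, 0],
  ],
)

```text
clock: 8.9
tcp_pos: [0.5349, -0.3146, 0.1053]
orientation: [3.12, 0.371, 0.0]
contact_force: [-0.7, 0.4, -0.0]
grip_width: 0.0005
gripper_force: 0.0
```

Emit:
step_arm(
  moves=[
    [0.7, 0, 0, 0, 0, 0, 0],
    [1.4, 0, 0, 0, 0, 0, 0],
    [2, 0, 0, 0, 0, 0, 0],
    [2, 0, 0, 0, 0, 0, 0],
  ],
)

```text
clock: 9.3
tcp_pos: [0.5358, -0.3145, 0.1052]
orientation: [-3.12, -0.37, 0.002]
contact_force: [-3.9, 0.2, 2.1]
grip_width: 0.0001
gripper_force: 1.7
```

Emit:
step_arm(
  moves=[
    [0.7, 0, 0, 0, 0, 0, 0],
    [1.4, 0, 0, 0, 0, 0, 0],
    [1.4, 0, 0, 0, 0, 0, 0],
  ],
)

```text
clock: 9.6
tcp_pos: [0.536, -0.3145, 0.1051]
orientation: [-3.119, -0.369, 0.006]
contact_force: [-7.4, -0.5, 5.2]
grip_width: 0.0
gripper_force: 3.6
```

Emit:
step_arm(
  moves=[
    [1, 0, 0, 0, 0, 0, 0],
    [2, 0, 0, 0, 0, 0, 0],
    [3, 0, 0, 0, 0, 0, 0],
  ],
)

```text
clock: 9.9
tcp_pos: [0.5381, -0.3144, 0.1053]
orientation: [-3.12, -0.368, 0.008]
contact_force: [-8.9, -1.6, 7.1]
grip_width: -0.0004
gripper_force: 4.7
```

Emit:
step_arm(
  moves=[
    [1.5, 0, 0, 0, 0, 0, 0],
    [3, 0, 0, 0, 0, 0, 0],
    [4.5, 0, 0, 0, 0, 0, 0],
    [6, 0, 0, 0, 0, 0, 0],
    [8, 0, 0, 0, 0, 0, 0],
  ],
)

```text
clock: 10.4
tcp_pos: [0.5473, -0.3122, 0.1054]
orientation: [3.12, 0.369, -0.004]
contact_force: [-5.8, -0.7, 4.0]
grip_width: -0.0001
gripper_force: 2.9
```

Emit:
step_arm(
  moves=[
    [4, 0, 0, 0, 0, 0, 0],
    [8, 0, 0, 0, 0, 0, 0],
    [12, 0, 0, 0, 0, 0, 0],
    [16, 0, 0, 0, 0, 0, 0],
    [20, 0, 0, 0, 0, 0, 0],
    [24, 0, 0, 0, 0, 0, 0],
    [28, 0, 0, 0, 0, 0, 0],
    [32, 0, 0, 0, 0, 0, 0],
  ],
)

```text
clock: 11.2
tcp_pos: [0.5806, -0.3034, 0.1052]
orientation: [-3.119, -0.372, -0.001]
contact_force: [0.1, 0.2, 0.0]
grip_width: -0.0
gripper_force: 0.1
```

Emit:
step_arm(
  moves=[
    [4, 0, 0, 0, 0, 0, 0],
    [8, 0, 0, 0, 0, 0, 0],
    [11, 0, 0, 0, 0, 0, 0],
    [14, 0, 0, 0, 0, 0, 0],
    [16, 0, 0, 0, 0, 0, 0],
    [18, 0, 0, 0, 0, 0, 0],
    [18, 0, 0, 0, 0, 0, 0],
  ],
)

```text
clock: 11.9
tcp_pos: [0.5976, -0.2995, 0.1053]
orientation: [-3.12, -0.371, -0.0]
contact_force: [0.7, 0.3, 0.9]
grip_width: 0.0003
gripper_force: 0.0
```

```bash
python3 - <<'E'
from h import *
s=shot('scene');t=shot('top');
b=cv2.resize(s['image'][160:300,285:405],None,fx=3,fy=3,interpolation=cv2.INTER_CUBIC)
a=cv2.resize(t['image'][120:260,270:390],None,fx=3,fy=3,interpolation=cv2.INTER_CUBIC)
cv2.imwrite('pics/crop4.png',np.hstack([a,b])[:,:,::-1])
o=r.get_obs();p=o['tcp_pos']-[.554,-.310,0];print(o['tcp_pos'],o['contact_force'],'jig',p[0]*.972+p[1]*.234,-p[0]*.234+p[1]*.972)
E
```

```text
[ 0.59718347 -0.29968873  0.10526813] [-0.22739148 -0.5729838  -0.30036769] jig 0.04438717328250688 -8.238181300550089e-05
```

View pics/crop4.png

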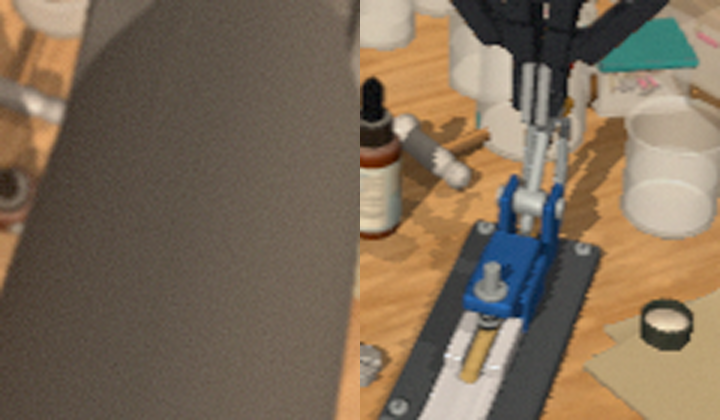

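The lever has snapped over behind the fingers, with its rod running up to about (535,150) in the crop, and the stick is still home. Now I feel for the stop.

Emit:
step_arm(
  moves=[
    [1, 0, 0, 0, 0, 0, 0],
    [2, 0, 0, 0, 0, 0, 0],
    [3, 0, 0, 0, 0, 0, 0],
    [4, 0, 0, 0, 0, 0, 0],
    [5, 0, 0, 0, 0, 0, 0],
    [5, 0, 0, 0, 0, 0, 0],
  ],
)

```text
clock: 12.6
tcp_pos: [0.6024, -0.2983, 0.1053]
orientation: [-3.12, -0.371, -0.0]
contact_force: [0.4, -0.1, 0.3]
grip_width: -0.0002
gripper_force: 0.0
```

Emit:
step_arm(
  moves=[
    [0.5, 0, 0, 0, 0, 0, 0],
    [1, 0, 0, 0, 0, 0, 0],
    [1.5, 0, 0, 0, 0, 0, 0],
    [1.5, 0, 0, 0, 0, 0, 0],
  ],
)

```text
clock: 13.0
tcp_pos: [0.6037, -0.2981, 0.1053]
orientation: [-3.12, -0.371, -0.0]
contact_force: [-0.2, 0.5, 0.3]
grip_width: 0.0003
gripper_force: 0.0
```

Emit:
step_arm(
  moves=[
    [0.5, 0, 0, 0, 0, 0, 0],
    [1, 0, 0, 0, 0, 0, 0],
    [1, 0, 0, 0, 0, 0, 0],
  ],
)

```text
clock: 13.3
tcp_pos: [0.6047, -0.2978, 0.1053]
orientation: [-3.12, -0.371, -0.0]
contact_force: [-0.6, -0.4, -0.0]
grip_width: -0.0002
gripper_force: 0.0
```

Emit:
step_arm(
  moves=[
    [0.5, 0, 0, 0, 0, 0, 0],
    [1, 0, 0, 0, 0, 0, 0],
    [1, 0, 0, 0, 0, 0, 0],
  ],
)

```text
clock: 13.6
tcp_pos: [0.6057, -0.2976, 0.1053]
orientation: [-3.12, -0.371, -0.0]
contact_force: [-0.0, 0.1, -0.3]
grip_width: 0.0001
gripper_force: 0.0
```

Emit:
step_arm(
  moves=[
    [0.5, 0, 0, 0, 0, 0, 0],
    [1, 0, 0, 0, 0, 0, 0],
    [1, 0, 0, 0, 0, 0, 0],
  ],
)

```text
clock: 13.9
tcp_pos: [0.6066, -0.2974, 0.1053]
orientation: [-3.12, -0.371, -0.0]
contact_force: [1.3, 0.0, -0.0]
grip_width: -0.0004
gripper_force: 0.0
```

Emit:
step_arm(
  moves=[
    [0.5, 0, 0, 0, 0, 0, 0],
    [1, 0, 0, 0, 0, 0, 0],
    [1, 0, 0, 0, 0, 0, 0],
  ],
)

```text
clock: 14.2
tcp_pos: [0.6076, -0.2971, 0.1053]
orientation: [3.12, 0.371, 0.0]
contact_force: [-0.3, 0.7, 0.4]
grip_width: -0.0001
gripper_force: 0.0
```

Emit:
step_arm(
  moves=[
    [0.5, 0, 0, 0, 0, 0, 0],
    [1, 0, 0, 0, 0, 0, 0],
    [1, 0, 0, 0, 0, 0, 0],
  ],
)

```text
clock: 14.5
tcp_pos: [0.6086, -0.2969, 0.1053]
orientation: [-3.12, -0.371, -0.0]
contact_force: [-0.0, 0.2, 0.2]
grip_width: -0.0
gripper_force: 0.0
```

Emit:
step_arm(
  moves=[
    [0.5, 0, 0, 0, 0, 0, 0],
    [0.5, 0, 0, 0, 0, 0, 0],
  ],
)

```text
clock: 14.7
tcp_pos: [0.609, -0.2968, 0.1053]
orientation: [-3.12, -0.371, -0.0]
contact_force: [0.9, -0.4, 0.3]
grip_width: -0.0001
gripper_force: 0.0
```

Emit:
step_arm(
  moves=[
    [0.5, 0, 0, 0, 0, 0, 0],
    [0.5, 0, 0, 0, 0, 0, 0],
  ],
)

```text
clock: 14.9
tcp_pos: [0.6095, -0.2967, 0.1053]
orientation: [3.12, 0.371, 0.0]
contact_force: [0.3, -0.7, -0.4]
grip_width: -0.0001
gripper_force: 0.0
```

Emit:
step_arm(
  moves=[
    [0.5, 0, 0, 0, 0, 0, 0],
    [1, 0, 0, 0, 0, 0, 0],
    [1, 0, 0, 0, 0, 0, 0],
  ],
)

```text
clock: 15.2
tcp_pos: [0.6105, -0.2964, 0.1053]
orientation: [3.12, 0.371, 0.0]
contact_force: [0.5, 0.2, 0.7]
grip_width: 0.0
gripper_force: 0.0
```

Emit:
step_arm(
  moves=[
    [0.5, 0, 0, 0, 0, 0, 0],
    [1, 0, 0, 0, 0, 0, 0],
    [1, 0, 0, 0, 0, 0, 0],
  ],
)

```text
clock: 15.5
tcp_pos: [0.6115, -0.2962, 0.1053]
orientation: [-3.12, -0.371, -0.0]
contact_force: [-0.1, -0.8, -0.1]
grip_width: 0.0002
gripper_force: 0.0
```

Emit:
step_arm(
  moves=[
    [0.5, 0, 0, 0, 0, 0, 0],
    [0.5, 0, 0, 0, 0, 0, 0],
  ],
)

```text
clock: 15.7
tcp_pos: [0.612, -0.2961, 0.1053]
orientation: [3.12, 0.371, 0.0]
contact_force: [-0.5, 0.4, -0.1]
grip_width: -0.0001
gripper_force: 0.0
```

Emit:
step_arm(
  moves=[
    [0.5, 0, 0, 0, 0, 0, 0],
    [0.5, 0, 0, 0, 0, 0, 0],
  ],
)

```text
clock: 15.9
tcp_pos: [0.6124, -0.296, 0.1053]
orientation: [-3.12, -0.371, -0.0]
contact_force: [-0.0, 1.1, -0.3]
grip_width: 0.0003
gripper_force: 0.0
```

Emit:
step_arm(
  moves=[
    [0.5, 0, 0, 0, 0, 0, 0],
    [0.5, 0, 0, 0, 0, 0, 0],
  ],
)

```text
clock: 16.1
tcp_pos: [0.613, -0.2958, 0.1053]
orientation: [3.12, 0.371, 0.0]
contact_force: [0.2, -0.3, -0.4]
grip_width: -0.0001
gripper_force: 0.0
```

Emit:
step_arm(
  moves=[
    [0.5, 0, 0, 0, 0, 0, 0],
    [1, 0, 0, 0, 0, 0, 0],
    [1, 0, 0, 0, 0, 0, 0],
  ],
)

```text
clock: 16.4
tcp_pos: [0.6137, -0.2957, 0.1052]
orientation: [3.12, 0.371, -0.001]
contact_force: [-1.3, 0.1, -0.4]
grip_width: 0.0001
gripper_force: 0.3
```

Emit:
step_arm(
  moves=[
    [0.5, 0, 0, 0, 0, 0, 0],
    [1, 0, 0, 0, 0, 0, 0],
    [1, 0, 0, 0, 0, 0, 0],
  ],
)

```text
clock: 16.7
tcp_pos: [0.6142, -0.2956, 0.1051]
orientation: [-3.119, -0.371, 0.002]
contact_force: [-2.9, -0.3, -0.2]
grip_width: -0.0003
gripper_force: 1.2
```

Emit:
step_arm(
  moves=[
    [0.5, 0, 0, 0, 0, 0, 0],
    [1, 0, 0, 0, 0, 0, 0],
    [1, 0, 0, 0, 0, 0, 0],
  ],
)

```text
clock: 17.0
tcp_pos: [0.6148, -0.2954, 0.1049]
orientation: [-3.119, -0.37, 0.003]
contact_force: [-4.6, -0.3, -0.7]
grip_width: -0.0001
gripper_force: 2.4
```

Emit:
step_arm(
  moves=[
    [0.5, 0, 0, 0, 0, 0, 0],
    [1, 0, 0, 0, 0, 0, 0],
    [1, 0, 0, 0, 0, 0, 0],
  ],
)

```text
clock: 17.3
tcp_pos: [0.6152, -0.2954, 0.1047]
orientation: [-3.119, -0.37, 0.005]
contact_force: [-6.8, -0.6, -0.2]
grip_width: -0.0001
gripper_force: 3.2
```

Emit:
step_arm(
  moves=[
    [0.4, 0, 0, 0, 0, 0, 0],
    [0.4, 0, 0, 0, 0, 0, 0],
    [0.4, 0, 0, 0, 0, 0, 0],
    [0.4, 0, 0, 0, 0, 0, 0],
    [0.4, 0, 0, 0, 0, 0, 0],
    [0.4, 0, 0, 0, 0, 0, 0],
    [0.4, 0, 0, 0, 0, 0, 0],
    [0.4, 0, 0, 0, 0, 0, 0],
  ],
)

```text
clock: 18.1
tcp_pos: [0.6154, -0.2953, 0.1047]
orientation: [-3.119, -0.37, 0.005]
contact_force: [-6.6, -0.7, -0.7]
grip_width: -0.0002
gripper_force: 3.4
```

Emit:
step_arm(
  moves=[
    [0, 0, 0, 0, 0, 0, 0],
    [0, 0, 0, 0, 0, 0, 0],
    [0, 0, 0, 0, 0, 0, 0],
    [0, 0, 0, 0, 0, 0, 0],
  ],
)

```text
clock: 18.5
tcp_pos: [0.6154, -0.2953, 0.1047]
orientation: [-3.119, -0.37, 0.005]
contact_force: [-7.3, -0.8, -0.1]
grip_width: -0.0
gripper_force: 3.4
```

Held at about 7 N for over a second. Now I let go, backing off and then rising clear.

Emit:
step_arm(
  moves=[
    [-3, 0, 0, 0, 0, 0, 0],
    [-10, 0, 0, 0, 0, 0, 0],
    [-25, 0, 0, 0, 0, 0, 0],
    [-40, 0, -20, 0, 0, 0, 0],
    [-75, 0, -50, 0, 0, 0, 0],
    [-110, 0, -80, 0, 0, 0, 0],
    [-150, 0, -100, 0, 0, 0, 0],
    [-190, 0, -100, 0, 0, 0, 0],
  ],
)

```text
clock: 19.3
tcp_pos: [0.4339, -0.3407, 0.2093]
orientation: [3.114, 0.372, 0.012]
contact_force: [-0.3, -0.8, 0.2]
grip_width: 0.0001
gripper_force: 0.0
```

Emit:
step_arm(
  moves=[
    [0, 0, 0, 0, 0, 0, 0],
    [0, 0, 0, 0, 0, 0, 0],
    [0, 0, 0, 0, 0, 0, 0],
  ],
)

```text
clock: 19.6
tcp_pos: [0.4341, -0.3388, 0.2056]
orientation: [3.119, 0.374, 0.003]
contact_force: [-0.1, 0.5, 0.2]
grip_width: 0.0
gripper_force: 0.0
```

```bash
python3 - <<'E'
from h import *
s=shot('scene');t=shot('top');
b=cv2.resize(s['image'][180:320,270:390],None,fx=3,fy=3,interpolation=cv2.INTER_CUBIC)
a=cv2.resize(t['image'][140:280,270:390],None,fx=3,fy=3,interpolation=cv2.INTER_CUBIC)
cv2.imwrite('pics/crop5.png',np.hstack([a,b])[:,:,::-1])
o=r.get_obs();print(o['tcp_pos'],o['contact_force'])
E
```

```text
[ 0.43399367 -0.33861874  0.2051897 ] [-0.22371787 -0.02577423 -0.64669086]
```

View pics/crop5.png

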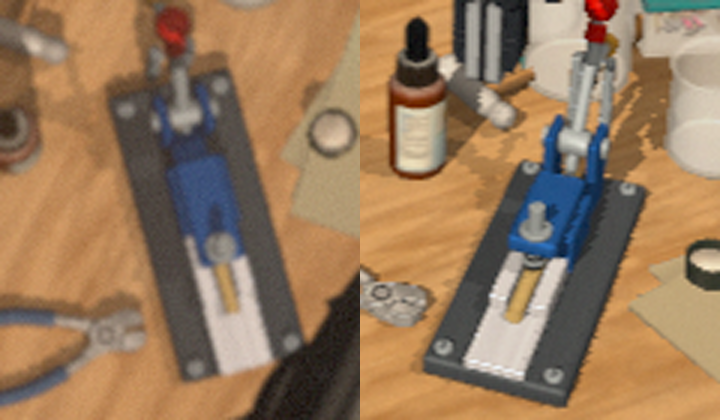

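The lever lies over on the far side with the knob at (172,25), the stick is home with its near end at (232,312), and the bottle, cup and cutters are where they were.

```bash
python3 -c "
from bench import r
print(r.hand_in())"
```

```text
the job is handed in; nothing more can be done
None
```

The job is handed in: the stick is seated home at about 6 N, the lever is over and was held on its stop at about 7 N for over a second, and the bottle, cup and cutters look unmoved in the last picture; the hand-in gave no verdict.

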